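# Probe the red point on a stone slab through the pointing bridge

## Robot

A 6-joint arm with a two-finger parallel gripper is mounted at the origin on the work surface. World frame = base frame: x ahead of the robot, y to its left, z up, the work surface at z = 0. Lengths are in m, angles in degrees, forces in N, time in s.
With the tool pointing down it reaches from about 0.3 to 0.75 m from the base axis. Payload 8.5 kg.
Tool frame: the origin (TCP) lies on the centre line of the jaws, within the pads' length; the fingertips stand env.tcp_to_tips ahead of it and the grasp point (between the pads) lies 8 mm behind it (env.tcp_to_tips is the distance from the TCP to the fingertips, in m); z points along the fingers, y is the direction in which the jaws open and shut (so a half turn about z gives the same grasp; the last joint's range is limited). The gripper opens to 85 mm and grips with 20 to 120 N. Pads are 22 mm wide; open, the fingers measure 114 mm over their backs; the gripper's body (76 mm by 85 mm) begins 54 mm behind the grasp point. The pads swing forward as they close: fully open they stand 13 mm farther back than shut.
Start: joints at [-12.336, 21.807, 74.336, -0, 83.858, -12.336], TCP at [0.55, 0, 0.242] pointing down, gripper open.
Joint ranges: [-178.18, 178.18], [-50.72, 133.34], [12.68, 142.11], [-81.47, 261.47], [9.98, 163.14], [-165.26, 165.26]. Speed limits (degrees/s): [136.94, 136.94, 180, 180, 180, 180].

## Interface

Orientations are given as a 3x3 rotation matrix whose columns are the frame's x, y, z axes.
In Python, from rig import env gives the robot as it stands. The module is installed in compiled form; this text tells all that it offers.
- The arm moves only by the tool carry_out, never from a script. Its argument "rows" is a list of rows, each an object of numbers: "tx", "ty", "tz": the shift along the tool's x, y, z in cm; "yaw": the turn about the tool's z in rad. In form: [{"tx": .., "ty": .., "tz": .., "yaw": ..}, ...]. A call has 1 to 12 rows; each row shifts and turns the pose as measured when the row begins, along the tool's axes as they then stand; what a row does not reach is not made up. A row lasts 1/10 s, in which the tool goes at most 50 mm and 8.59 degrees, less where a joint would pass 70% of its speed; a pose out of reach is approached as far as the arm can. A call is refused whole if a number of a shift passes 5 or a number of a turn 0.15, either way. A call with a gripper value outside its range is refused whole. "jaw" is the closure, from -1 (fully open) to 1 (shut), set as the call begins (left out, the last holds). The fingers move at their own pace and stop on an object; "squeeze" is the grip in N (left out, the last holds). Time passes only in rows, so rows that do not move let the fingers close. It gives the time, the measured TCP pose, the force and the opening at its end, in the units of the state.
- env.observe(): the state, without advancing time (a new reading comes with each control period).
- env.get_image(name): name is "scene" or "side" or "wrist"; returns the picture (420x560x3 uint8, red, green, blue); there is no depth.
- env.camera_params(name): a dict with "vertical_fov" (degrees; the focal length in pixels is half the picture's height over the tangent of half this angle, whatever the lens; pixels are square), "cx", "cy" (the principal point, pixels), "view" (4x4, takes a point from world to camera coordinates). Camera axes: x right, y up, looking along -z (the intrinsics and any distortion apply to the point x, -y, -z); pixel columns grow to the right and rows downward; lengths in m; the calibration is good to about 2 mm. A picture is of the moment at which its call begins: read the wrist's pose just before it. camera_params takes no time and is no camera call; for the wrist camera it gives the pose at the moment of the call.
- env.close_job(): hands the job in, once; it reports no verdict.
The state is a dict: "time_s": time; "q": joint angles; "qvel": joint speeds; "joint_efforts": joint torques, N m; "position": TCP position; "tool_rot": TCP orientation; "ft_force": force on the tool from outside, world axes, zero at the start; "wrist_torque": the same for the moment, N m; "grip_width": finger opening in m.
Only numpy, scipy, OpenCV 4.12 (cv2) and the standard library are available. Lean on these libraries where they do the work, as an engineer would, in place of code of your own. Each camera call takes 0.05 s, during which the arm holds its last target. There are 200 camera calls.

## Task

Draw the orange-handled spring probe out of the wooden tool rack and pass its needle down through the eyelet of the blue bridge that lies straight above the red mark on the stone slab. Rest the needle tip on the red spot with the probe upright, press gently until the needle has sunk about half its spring travel into the handle, and finish like that, still gripping the probe and holding the light pressure. Never press hard, and leave the other tools and clutter where they are.

Things in the scene. Friction and masses are not known exactly. Their poses are not given: they have to be found in the camera images.
- probe_mid (a point): Centre of the handle of the spring probe, a loose tool (about 140 g) standing upright, needle down, in one of three holes of the rack. The handle is a round orange cylinder, 24 mm diameter, 70 mm tall; this point is on its axis, 35 mm below its top. z runs along the axis, towards the handle's top
- needle_tip (a point): Centre of the flat lower end of the probe's needle, on the axis, 108 mm below the handle centre when the spring is relaxed
- needle (a joint): How far the needle has sunk into the handle against its spring: 0 m relaxed, 0.016 m fully in (stop). About 0.5 N per mm, so half travel (8 mm) takes about 4 N
- probe: The whole spring probe. Origin: centre of the underside of its steel collar (24 mm diameter, 8 mm thick, just under the handle), 43 mm below the handle centre; this underside rests on the rack's top. Below it sticks out a round steel needle, 6 mm diameter, 65 mm long. z up along the axis
- rack: Fixed wooden tool block, 60 mm (x) by 240 mm (y) by 75 mm high, with five 10 mm through holes on its centre line at y = -80, -40, 0, 40, 80 mm. The probe and two rifflers stand in the holes at -80, 0 and 80, in any order; the others are empty. Origin: centre of the underside
- red_spot (a point): Centre of the red mark (a 16 mm round spot with crossing lines, the long one 130 mm along the slab's x) on the top of the stone slab, 42 mm above the table. It lies straight below one of the bridge's three eyelets; which one varies; the other two have black marks
- jig: Fixed plywood board 220 (x) x 260 (y) x 12 mm carrying the slab and a blue bridge: a bar 26 mm (x) by 226 mm (y), underside 68 mm and top 78 mm above the table, with three vertical round eyelets (14 mm through holes, thin brass rims) at x = 0, y = -45, 0, 45 mm. Posts at y = -100 and 100 mm, caps up to 84 mm. Origin: centre of the board's underside
- slab: Pale stone slab, 160 x 160 x 30 mm, fixed on the jig's board, top 42 mm above the table; 26 mm gap up to the bridge. Origin: centre of its underside
- chisel_a_mid (a point): Leave alone: loose riffler with dark wooden handle (26 mm thick, 80 mm tall) standing in the rack; point 43 mm above the rack's top
- chisel_b_mid (a point): Leave alone: a second, identical riffler in the rack; point 43 mm above the rack's top
- bottle: Leave alone: green bottle, 60 mm diameter, 160 mm tall. Origin: centre of its underside
- rubbing_block: Leave alone: brick-red rubbing block 50 x 80 x 25 mm. Origin: centre of its underside
- jar: Leave alone: amber jar, 64 mm diameter, 80 mm tall. Origin: centre of its underside
- mallet: Leave alone: round wooden mallet standing on its head, 84 mm diameter, 155 mm tall. Origin: centre of its underside
- stone_chip: Leave alone: grey stone chip 65 x 50 x 46 mm. Origin: centre of its underside
Mind the look-alikes: they are no part of the job. There is more than one size of the probe; the one meant has the size given above.

How it is judged:
By the outcome, as a careful person would: the job done as asked, in the order asked, and still so for the second after the job is handed in, while the arm keeps its last pose, push and grip.
It also fails if it takes over 43 s, if anything falls off the work surface, if the arm or the gripper's body presses on something with over 40 N, if the wrist force passes 120 N, or if a joint passes its speed limit or range.

## Working session

There is one attempt and no reset: what is moved stays moved. The work goes in short steps, Python scripts to look and compute and a tool call to move; the robot and the scene stay as the last step left them, time stands still between calls to the robot, and variables do not carry over. Pictures are saved under pics/ and viewed, about 8 in all and at most 12, crops included, and the job is handed in when it is done.

Besides the shell and the picture viewer there is one more tool, called after ">>>" as a command line: name --argument value ..., lists and objects as JSON in quotes. carry_out: Moves the arm, as the interface text tells. Its arguments: {"type":"object","properties":{"rows":{"type":"array","items":{"type":"object","properties":{"tx":{"type":"number"},"ty":{"type":"number"},"tz":{"type":"number"},"yaw":{"type":"number"}}}},"jaw":{"type":"number"},"squeeze":{"type":"number"}},"required":["rows"]}

```bash
mkdir -p pics; cat > h.py <<'E'
import numpy as np, cv2
from rig import env
def save(n,f):
    p=env.camera_params(n); im=env.get_image(n); cv2.imwrite('pics/'+f+'.png',im[:,:,::-1]); np.save('pics/'+f+'.npy',p,allow_pickle=True); return p
def load(f): return np.load('pics/'+f+'.npy',allow_pickle=True).item()
def ray(p,u,v):
    f=210/np.tan(np.radians(p['vertical_fov'])/2); V=np.array(p['view'])
    d=np.array([(u-p['cx'])/f,-(v-p['cy'])/f,-1]); R=V[:3,:3]
    return -R.T@V[:3,3], R.T@d
def atz(p,u,v,z):
    o,d=ray(p,u,v); return o+d*(z-o[2])/d[2]
def proj(p,P):
    f=210/np.tan(np.radians(p['vertical_fov'])/2); c=np.array(p['view'])@np.append(P,1)
    return p['cx']-f*c[0]/c[2], p['cy']+f*c[1]/c[2]
E
python3 - <<'E'
from h import *
for n in ['scene','side','wrist']:
    p=save(n,n+'0'); print(n,{k:(np.round(v,3).tolist() if k=='view' else v) for k,v in p.items()})
a=[cv2.imread(f'pics/{n}0.png') for n in ['scene','side']]
s=env.observe(); print(s['position'],np.round(s['tool_rot'],3),s['grip_width'],s['ft_force'],env.tcp_to_tips,s['time_s'])
cv2.imwrite('pics/scene0b.png',cv2.resize(a[0],(800,600),interpolation=cv2.INTER_CUBIC)); cv2.imwrite('pics/side0b.png',cv2.resize(a[1],(800,600),interpolation=cv2.INTER_CUBIC))
E
```

```text
scene {'vertical_fov': 56.88375846420806, 'cx': 280.66379153140105, 'cy': 208.9516633623151, 'view': [[-0.29, 0.957, -0.007, 0.203], [-0.515, -0.15, 0.844, 0.241], [0.807, 0.248, 0.536, -1.657], [0.0, 0.0, 0.0, 1.0]]}
side {'vertical_fov': 49.340899244632574, 'cx': 278.5715278775065, 'cy': 208.17703512395735, 'view': [[-0.996, -0.085, -0.007, 0.626], [0.035, -0.485, 0.874, -0.128], [-0.078, 0.871, 0.486, -1.191], [0.0, 0.0, 0.0, 1.0]]}
wrist {'vertical_fov': 68.27253493916466, 'cx': 278.7224002071443, 'cy': 203.3480685398879, 'view': [[1.0, -0.001, -0.002, -0.549], [0.0, 0.948, -0.317, 0.041], [0.002, 0.317, 0.948, -0.381], [0.0, 0.0, 0.0, 1.0]]}
[5.49801732e-01 4.52876490e-05 2.41862970e-01] [[-0.     1.    -0.001]
 [ 1.     0.     0.   ]
 [ 0.    -0.001 -1.   ]] 0.08544228166562222 [ 1.06122114 -0.1588305  -0.12468271] 0.011 0.15
```

View pics/scene0b.png

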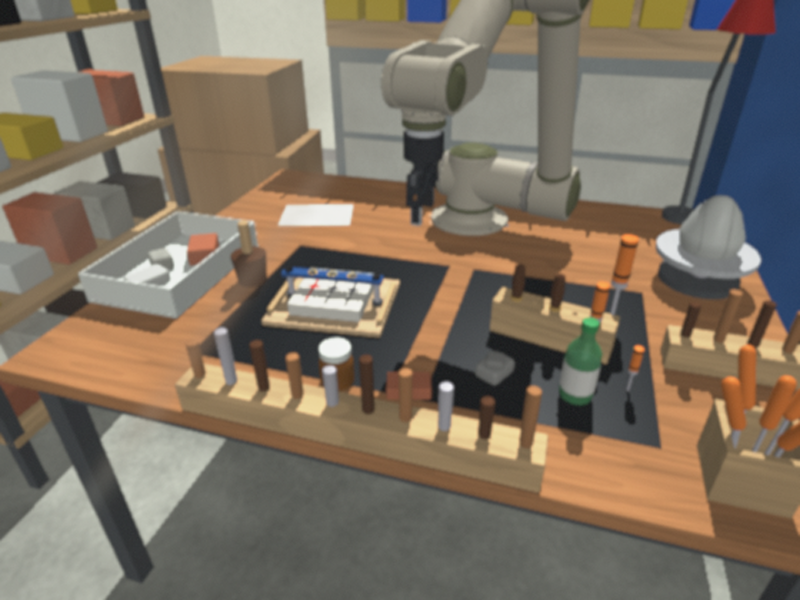

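View pics/side0b.png

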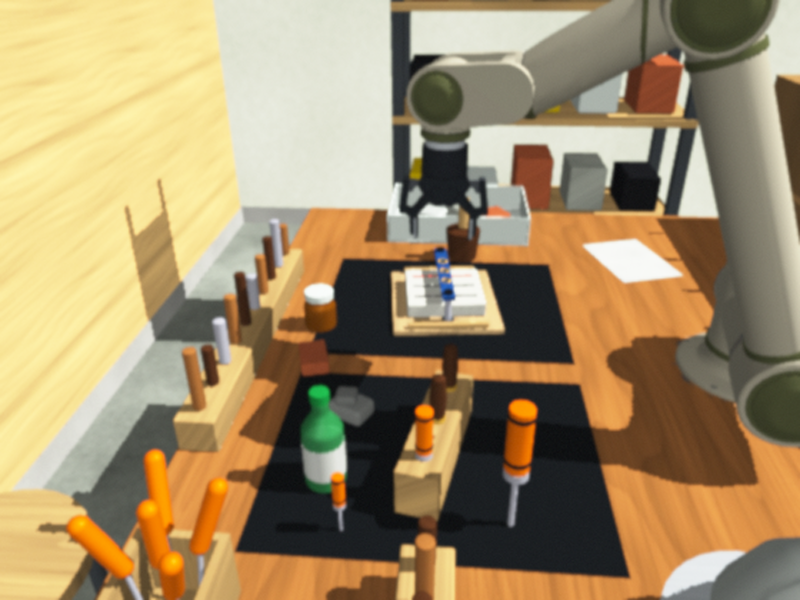

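Candidates for the probe (800-px pictures):
- The orange handle in the rack: scene (601,297), side (425,432).
- A large probe standing free: scene (625,255).
- A small probe standing free: scene (636,358).
- Orange tools in the block: scene (760,390).

By the description it's the one in the rack with the two dark rifflers. The red mark is at scene (312,290). I'll check both in close crops.

```bash
python3 - <<'E'
from h import *
a=cv2.imread('pics/scene0.png'); b=cv2.imread('pics/side0.png')
def c(im,x,y,w=100,h=75): return cv2.resize(im[y:y+h,x:x+w],(400,300),interpolation=cv2.INTER_CUBIC)
cv2.imwrite('pics/m1.png',np.vstack([np.hstack([c(a,185,170),c(a,350,170)]),np.hstack([c(b,265,165),c(b,260,270)])]))
E
```

```text
(no output)
```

View pics/m1.png

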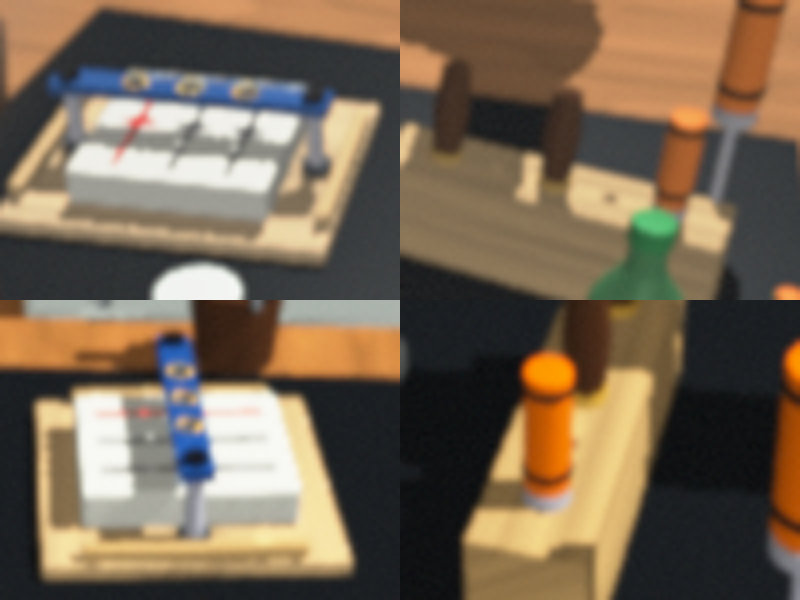

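```bash
python3 - <<'E'
from h import *
a=load('scene0'); b=load('side0')
print('probe top',atz(a,422.25,199,.153),atz(b,297.25,286.5,.153))
print('collar bot side',atz(b,260+148/4,270+204/4,.077))
for s,t in [((219,190.5),(310,182.75)),((232.5,191.75),(311.25,189.25)),((246.25,192.75),(312.25,196))]: print('eye',atz(a,*s,.078),atz(b,*t,.078))
print('red',atz(a,220.25,200.25,.042), atz(b,301.5,193,.042))
for u,v in [(97,413),(262,411)]: print('line',atz(b,265+u/4,165+(v-300)/4,.042))
# riffler tops
print('chis top',atz(a,350+58/4,170+62/4,.158),atz(a,350+168/4,170+92/4,.158))
E
```

```text
probe top [0.56459464 0.35381484 0.153     ] [0.56151516 0.35337424 0.153     ]
collar bot side [0.56054103 0.36340977 0.077     ]
eye [ 0.55472865 -0.24742136  0.078     ] [ 0.5510137  -0.24616592  0.078     ]
eye [ 0.55014944 -0.2031594   0.078     ] [ 0.54614392 -0.20179925  0.078     ]
eye [ 0.54394265 -0.15923218  0.078     ] [ 0.54223017 -0.15818823  0.078     ]
red [ 0.55467095 -0.24667086  0.042     ] [ 0.57658266 -0.24525486  0.042     ]
line [ 0.61466672 -0.24082372  0.042     ]
line [ 0.48626788 -0.25341339  0.042     ]
chis top [0.54189984 0.19868789 0.158     ] [0.56339939 0.27477733 0.158     ]
```

```bash
python3 - <<'E'
from h import *
a=load('scene0'); b=load('side0'); k=1/1.42857
print('bottle',atz(a,590*k,323*k,.16),atz(b,319*k,391*k,.16))
B=atz(b,513*k,525*k,0); print('big base',B,'from scene',atz(a,614*k,318*k,0))
print([proj(b,[B[0],B[1],z]) for z in (.15,.2,.25)],522*k,407*k)
print('small',atz(b,341*k,528*k,0))
E
```

```text
bottle [0.71261902 0.33107218 0.16      ] [0.70457391 0.3342811  0.16      ]
big base [0.43842697 0.39865201 0.        ] from scene [0.43295057 0.40447258 0.        ]
[(np.float64(365.7666882941311), np.float64(307.5154879043134)), (np.float64(368.2651261330519), np.float64(285.0340759323535)), (np.float64(370.92389367854173), np.float64(261.1099872091173))] 365.4003654003654 284.90028490028493
small [0.66844499 0.42194384 0.        ]
```

>>> carry_out --rows '[{"tx":3,"tz":-1},{"tx":4,"ty":0.2},{"tx":4,"ty":0.2},{"tx":4,"ty":0.2},{"tx":4,"ty":0.2},{"tx":4,"ty":0.2},{"tx":4,"ty":0.2},{"tx":4,"ty":0.1},{"tx":3},{"tx":1},{"tx":0}]' --jaw -1 --squeeze 40

```text
validation failed for argument at $.ro...
```

>>> carry_out --rows '[{"tx":3.0,"ty":0.0,"tz":-1.0,"yaw":0.0},{"tx":4.0,"ty":0.2,"tz":0.0,"yaw":0.0},{"tx":4.0,"ty":0.2,"tz":0.0,"yaw":0.0},{"tx":4.0,"ty":0.2,"tz":0.0,"yaw":0.0},{"tx":4.0,"ty":0.2,"tz":0.0,"yaw":0.0},{"tx":4.0,"ty":0.2,"tz":0.0,"yaw":0.0},{"tx":4.0,"ty":0.2,"tz":0.0,"yaw":0.0},{"tx":4.0,"ty":0.1,"tz":0.0,"yaw":0.0},{"tx":3.0,"ty":0.0,"tz":0.0,"yaw":0.0},{"tx":1.0,"ty":0.0,"tz":0.0,"yaw":0.0},{"tx":0.0,"ty":0.0,"tz":0.0,"yaw":0.0}]' --jaw -1 --squeeze 40

```text
time_s: 1.25
position: [0.5628, 0.3628, 0.2477]
tool_rot: [[0.003, 1.0, -0.008], [1.0, -0.003, -0.002], [-0.002, -0.008, -1.0]]
ft_force: [0.0, -0.6, -0.5]
grip_width: 0.0852
```

```bash
python3 - <<'E'
from h import *
s=env.observe(); print(s['position'],np.round(s['tool_rot'],4).tolist())
p=save('wrist','w1'); print(proj(p,[.563,.354,.153]))
cv2.imwrite('pics/w1b.png',cv2.resize(cv2.imread('pics/w1.png'),(800,600),interpolation=cv2.INTER_CUBIC))
E
```

```text
[0.56276907 0.36276957 0.24765427] [[0.0033, 1.0, -0.0083], [1.0, -0.0033, -0.0017], [-0.0017, -0.0083, -1.0]]
(np.float64(280.5107132653157), np.float64(220.00780475672124))
```

View pics/w1b.png

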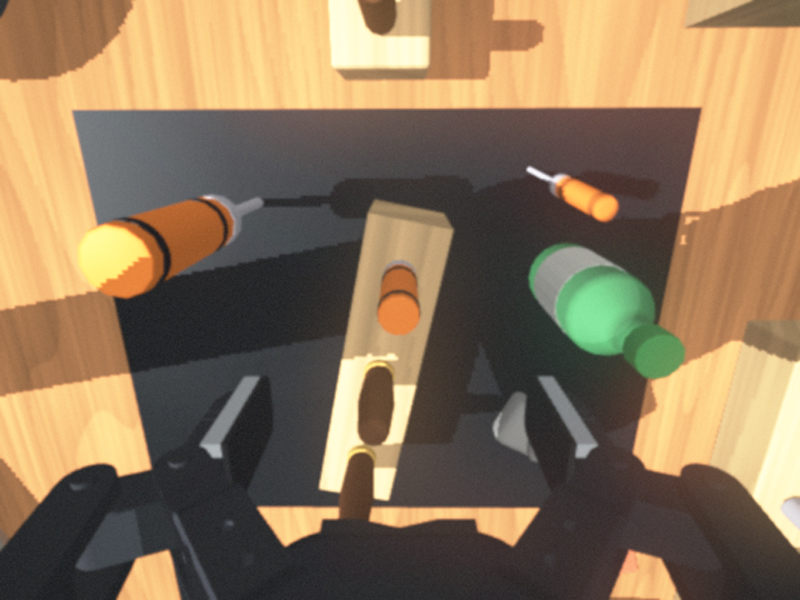

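```bash
python3 - <<'E'
from h import *
p=load('w1'); k=.7
print(atz(p,399*k,316*k,.153), atz(p,399*k,268*k,.083))
s=env.observe(); print(s['position'])
E
```

```text
[0.5620438  0.35299138 0.153     ] [0.561591   0.36077269 0.083     ]
[0.56284903 0.36200481 0.24771749]
```

>>> carry_out --rows '[{"tx":-0.9,"ty":0.0,"tz":0.0,"yaw":0.0},{"tx":0.0,"ty":0.0,"tz":1.5,"yaw":0.0},{"tx":0.0,"ty":0.0,"tz":2.0,"yaw":0.0},{"tx":0.0,"ty":0.0,"tz":2.0,"yaw":0.0},{"tx":0.0,"ty":0.0,"tz":2.0,"yaw":0.0},{"tx":0.0,"ty":0.0,"tz":2.0,"yaw":0.0},{"tx":0.0,"ty":0.0,"tz":1.5,"yaw":0.0},{"tx":0.0,"ty":0.0,"tz":1.0,"yaw":0.0},{"tx":0.0,"ty":0.0,"tz":0.5,"yaw":0.0},{"tx":0.0,"ty":0.0,"tz":0.0,"yaw":0.0}]'

```text
time_s: 2.3
position: [0.566, 0.3333, 0.1227]
tool_rot: [[0.022, 1.0, -0.004], [1.0, -0.022, -0.003], [-0.003, -0.004, -1.0]]
ft_force: [-1.1, -0.9, -0.3]
grip_width: 0.0852
```

>>> carry_out --rows '[{"tx":0.0,"ty":0.0,"tz":0.0,"yaw":0.0},{"tx":0.0,"ty":0.0,"tz":0.0,"yaw":0.0}]'

```text
time_s: 2.5
position: [0.5667, 0.3329, 0.1242]
tool_rot: [[0.023, 1.0, -0.001], [1.0, -0.023, -0.003], [-0.003, -0.001, -1.0]]
ft_force: [-0.2, -0.3, 0.1]
grip_width: 0.0853
```

```bash
python3 - <<'E'
from h import *
s=env.observe(); print(s['position'],s['qvel'],s['time_s'],s['ft_force'],s['joint_efforts'])
E
```

```text
[0.56666725 0.33287239 0.12420075] [-0.10865754 -0.48170128 -0.38324935  0.00161563  0.09468053 -0.07958687] 2.5 [-0.22675022 -0.26680561  0.06215511] [-1.80029576e-01 -5.73582494e+01 -2.15611929e+01 -1.48338068e-02
  1.19637065e-03 -1.18353499e-03]
```

>>> carry_out --rows '[{"tx":1.0,"ty":-0.4,"tz":0.0,"yaw":0.0},{"tx":1.0,"ty":0.0,"tz":0.0,"yaw":0.0},{"tx":0.0,"ty":0.0,"tz":0.0,"yaw":0.0},{"tx":0.0,"ty":0.0,"tz":0.0,"yaw":0.0}]'

```text
time_s: 2.9
position: [0.5629, 0.3558, 0.1257]
tool_rot: [[0.021, 1.0, 0.001], [1.0, -0.021, -0.001], [-0.001, 0.001, -1.0]]
ft_force: [-0.4, -0.2, 0.1]
grip_width: 0.0851
```

>>> carry_out --rows '[{"tx":-0.25,"ty":-0.1,"tz":0.8,"yaw":0.0},{"tx":0.0,"ty":0.0,"tz":0.8,"yaw":0.0},{"tx":0.0,"ty":0.0,"tz":0.0,"yaw":0.0},{"tx":0.0,"ty":0.0,"tz":0.0,"yaw":0.0}]'

```text
time_s: 3.3
position: [0.5615, 0.3528, 0.1076]
tool_rot: [[0.021, 1.0, -0.0], [1.0, -0.021, -0.002], [-0.002, -0.0, -1.0]]
ft_force: [0.5, -0.1, 0.6]
grip_width: 0.0853
```

```bash
python3 - <<'E'
from h import *
s=env.observe(); print(s['position'],np.round(s['tool_rot'],4).tolist())
p=save('wrist','w2')
cv2.imwrite('pics/w2b.png',cv2.resize(cv2.imread('pics/w2.png'),(800,600),interpolation=cv2.INTER_CUBIC))
E
```

```text
[0.56148231 0.35283154 0.10755931] [[0.0212, 0.9998, -0.0001], [0.9998, -0.0212, -0.0021], [-0.0021, -0.0001, -1.0]]
```

View pics/w2b.png

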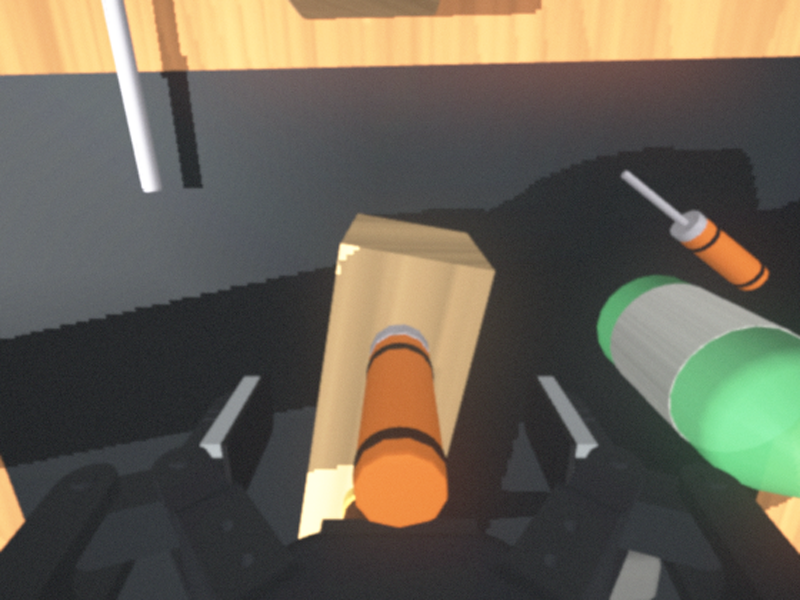

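The handle (400,430) is centred between the pads (230 and 568), so I'm closing the jaws.

>>> carry_out --rows '[{"tx":0.0,"ty":0.0,"tz":0.0,"yaw":0.0},{"tx":0.0,"ty":0.0,"tz":0.0,"yaw":0.0},{"tx":0.0,"ty":0.0,"tz":0.0,"yaw":0.0},{"tx":0.0,"ty":0.0,"tz":0.0,"yaw":0.0},{"tx":0.0,"ty":0.0,"tz":0.0,"yaw":0.0},{"tx":0.0,"ty":0.0,"tz":0.0,"yaw":0.0},{"tx":0.0,"ty":0.0,"tz":0.0,"yaw":0.0},{"tx":0.0,"ty":0.0,"tz":0.0,"yaw":0.0}]' --jaw 1 --squeeze 60

```text
time_s: 4.15
position: [0.5619, 0.3527, 0.1083]
tool_rot: [[0.022, 1.0, 0.001], [1.0, -0.022, -0.002], [-0.002, 0.001, -1.0]]
ft_force: [0.7, -0.5, -0.3]
grip_width: 0.0229
```

>>> carry_out --rows '[{"tx":0.0,"ty":0.0,"tz":-0.7,"yaw":0.0},{"tx":0.0,"ty":0.0,"tz":-1.0,"yaw":0.0},{"tx":0.0,"ty":0.0,"tz":-1.0,"yaw":0.0},{"tx":0.0,"ty":0.0,"tz":-1.0,"yaw":0.0}]'

```text
time_s: 4.55
position: [0.5612, 0.3525, 0.1466]
tool_rot: [[0.021, 1.0, -0.002], [1.0, -0.021, -0.003], [-0.003, -0.002, -1.0]]
ft_force: [-0.4, -0.4, -2.1]
grip_width: 0.0231
```

>>> carry_out --rows '[{"tx":0.0,"ty":0.0,"tz":-1.0,"yaw":0.0},{"tx":0.0,"ty":0.05,"tz":-1.0,"yaw":0.0},{"tx":0.0,"ty":0.0,"tz":-1.0,"yaw":0.0},{"tx":0.0,"ty":0.0,"tz":-1.0,"yaw":0.0},{"tx":0.0,"ty":0.0,"tz":-1.5,"yaw":0.0},{"tx":0.0,"ty":0.0,"tz":-2.0,"yaw":0.0},{"tx":0.0,"ty":0.0,"tz":-2.0,"yaw":0.0},{"tx":0.0,"ty":0.0,"tz":-2.0,"yaw":0.0},{"tx":0.0,"ty":0.0,"tz":-1.5,"yaw":0.0},{"tx":0.0,"ty":0.0,"tz":0.0,"yaw":0.0}]'

```text
time_s: 5.55
position: [0.5616, 0.3528, 0.2893]
tool_rot: [[0.021, 1.0, 0.002], [1.0, -0.021, -0.001], [-0.001, 0.002, -1.0]]
ft_force: [0.6, -0.2, -1.3]
grip_width: 0.0224
```

>>> carry_out --rows '[{"tx":-2.0,"ty":0.0,"tz":0.0,"yaw":0.0},{"tx":-3.0,"ty":0.0,"tz":0.0,"yaw":0.0},{"tx":-4.0,"ty":0.0,"tz":0.0,"yaw":0.0},{"tx":-4.0,"ty":0.0,"tz":0.0,"yaw":0.0},{"tx":-4.0,"ty":0.0,"tz":0.0,"yaw":0.0},{"tx":-4.0,"ty":0.0,"tz":0.0,"yaw":0.0},{"tx":-4.0,"ty":0.0,"tz":0.0,"yaw":0.0},{"tx":-4.0,"ty":0.0,"tz":0.0,"yaw":0.0},{"tx":-4.0,"ty":0.0,"tz":0.0,"yaw":0.0},{"tx":-4.0,"ty":0.0,"tz":0.0,"yaw":0.0},{"tx":-4.0,"ty":0.0,"tz":0.0,"yaw":0.0},{"tx":-3.0,"ty":0.0,"tz":0.0,"yaw":0.0}]'

```text
time_s: 6.75
position: [0.5482, -0.0996, 0.2812]
tool_rot: [[0.014, 1.0, -0.011], [1.0, -0.014, -0.0], [-0.0, -0.011, -1.0]]
ft_force: [-0.0, -0.1, -1.1]
grip_width: 0.0225
```

>>> carry_out --rows '[{"tx":-3.0,"ty":0.1,"tz":0.0,"yaw":0.0},{"tx":-3.0,"ty":0.2,"tz":0.0,"yaw":0.0},{"tx":-3.0,"ty":0.1,"tz":0.0,"yaw":0.0},{"tx":-2.0,"ty":0.0,"tz":0.0,"yaw":0.0},{"tx":-1.0,"ty":0.0,"tz":0.0,"yaw":0.0},{"tx":0.0,"ty":0.0,"tz":0.0,"yaw":0.0},{"tx":0.0,"ty":0.0,"tz":0.0,"yaw":0.0}]'

```text
time_s: 7.45
position: [0.5477, -0.2272, 0.2761]
tool_rot: [[0.019, 1.0, -0.019], [1.0, -0.019, 0.004], [0.004, -0.019, -1.0]]
ft_force: [0.0, 0.2, -1.4]
grip_width: 0.0226
```

```bash
python3 - <<'E'
from h import *
s=env.observe(); print(s['position'],np.round(s['tool_rot'],4).tolist())
for n in ('wrist','side','scene'): save(n,n+'3')
cv2.imwrite('pics/w3b.png',np.hstack([cv2.resize(cv2.imread('pics/wrist3.png'),(400,300)),cv2.resize(cv2.imread('pics/side3.png')[60:270,190:470],(400,300),interpolation=cv2.INTER_CUBIC)]))
E
```

```text
[ 0.54771267 -0.22721514  0.27610999] [[0.0194, 0.9996, -0.0187], [0.9998, -0.0193, 0.0045], [0.0041, -0.0188, -0.9998]]
```

View pics/w3b.png

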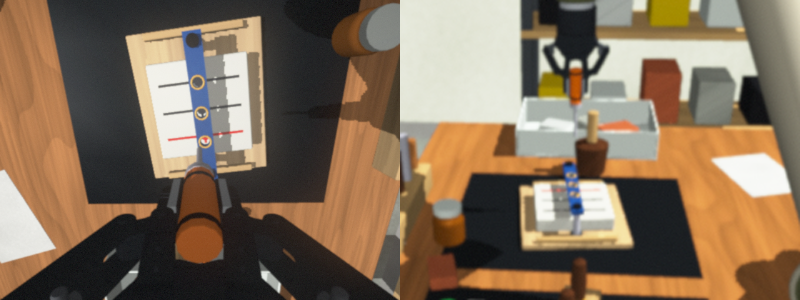

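```bash
python3 - <<'E'
from h import *
p=load('wrist3'); k=1.4
print([atz(p,u*k,v*k,.078) for u,v in ((206,142),(201.5,113),(197.5,82))])
print('red line',[atz(p,u*k,v*k,.042) for u,v in ((168,139),(243,131))])
im=cv2.imread('pics/wrist3.png')
cv2.imwrite('pics/w3c.png',cv2.resize(im[90:300,200:370],(648,800-200+0),interpolation=cv2.INTER_CUBIC))
E
```

```text
[array([ 0.55393717, -0.25050785,  0.078     ]), array([ 0.54765814, -0.20477596,  0.078     ]), array([ 0.5426564 , -0.15987762,  0.078     ])]
red line [array([ 0.48838053, -0.25543579,  0.042     ]), array([ 0.61735978, -0.24308497,  0.042     ])]
```

View pics/w3c.png

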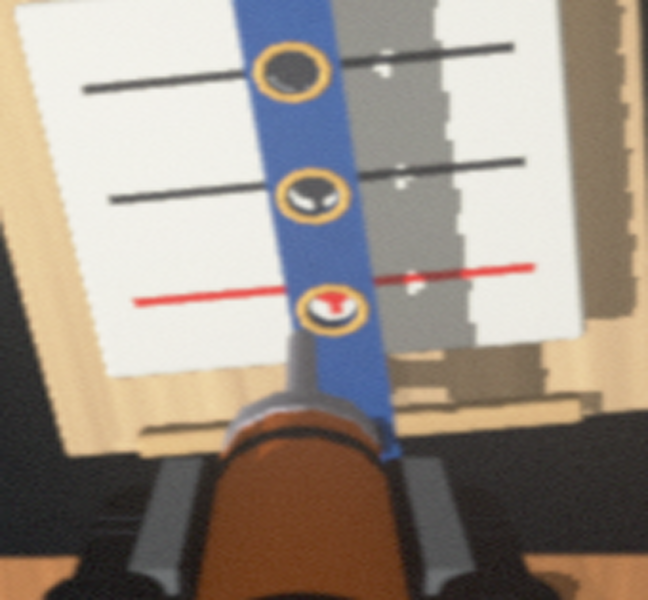

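>>> carry_out --rows '[{"tx":0.0,"ty":0.0,"tz":0.0,"yaw":0.0},{"tx":0.0,"ty":0.0,"tz":0.0,"yaw":0.0},{"tx":0.0,"ty":0.0,"tz":0.0,"yaw":0.0}]'

```text
time_s: 7.9
position: [0.5482, -0.225, 0.277]
tool_rot: [[0.016, 1.0, -0.018], [1.0, -0.016, 0.004], [0.003, -0.018, -1.0]]
ft_force: [0.5, 0.2, -1.7]
grip_width: 0.0226
```

```bash
python3 - <<'E'
from h import *
p=load('wrist3'); z=np.array([-.0187,.0045,-.9998]); P=np.array([.54771,-.22722,.27611])
t=P+.098*z; print('tip',t,proj(p,t)); print('seen tip at that z',atz(p,279.2,207.3,t[2]))
# side/scene view predicted tip pixels
for n in ('side3','scene3'): print(n,proj(load(n),t),proj(load(n),P-.045*z))
s=env.observe(); P=s['position']; z=np.array(s['tool_rot'])[:,2]; print(P,z, P+.098*z)
im=cv2.imread('pics/side3.png'); im2=cv2.imread('pics/scene3.png')
u,v=map(int,proj(load('side3'),t)); a=cv2.resize(im[v-60:v+15,u-50:u+50],(400,300),interpolation=cv2.INTER_CUBIC); print(u,v)
u,v=map(int,proj(load('scene3'),t)); b=cv2.resize(im2[v-60:v+15,u-50:u+50],(400,300),interpolation=cv2.INTER_CUBIC); print(u,v)
cv2.imwrite('pics/m3.png',np.hstack([a,b]))
E
```

```text
tip [ 0.5458774 -0.226779   0.1781296] (np.float64(279.18093150714225), np.float64(208.2927635933815))
seen tip at that z [ 0.54590874 -0.22595193  0.1781296 ]
side3 (np.float64(312.47137763087153), np.float64(155.00776732206612)) (np.float64(312.9895228922783), np.float64(107.23337411939104))
scene3 (np.float64(223.42558500900708), np.float64(161.37025363715304)) (np.float64(218.49858117665067), np.float64(115.81715277577477))
[ 0.54818273 -0.22504907  0.27703094] [-0.01751334  0.00369622 -0.9998398 ] [ 0.54646642 -0.22468684  0.17904664]
312 155
223 161
```

View pics/m3.png

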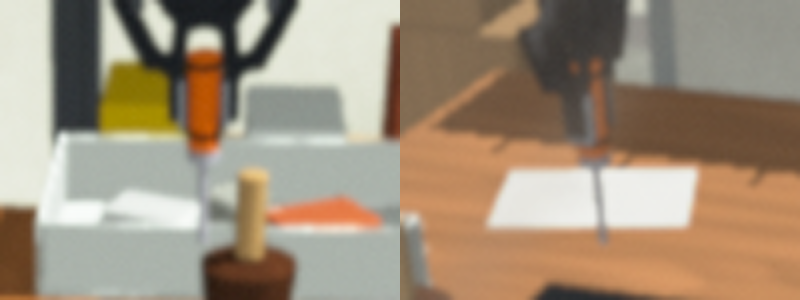

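>>> carry_out --rows '[{"tx":-1.0,"ty":0.35,"tz":0.5,"yaw":0.0},{"tx":-1.0,"ty":0.3,"tz":1.0,"yaw":0.0},{"tx":-0.3,"ty":0.0,"tz":1.5,"yaw":0.0},{"tx":0.0,"ty":0.0,"tz":1.5,"yaw":0.0},{"tx":0.0,"ty":0.0,"tz":1.0,"yaw":0.0},{"tx":0.0,"ty":0.0,"tz":0.5,"yaw":0.0},{"tx":0.0,"ty":0.0,"tz":0.0,"yaw":0.0},{"tx":0.0,"ty":0.0,"tz":0.0,"yaw":0.0}]'

```text
time_s: 8.7
position: [0.5541, -0.253, 0.2108]
tool_rot: [[0.018, 1.0, -0.019], [1.0, -0.018, 0.004], [0.004, -0.019, -1.0]]
ft_force: [-0.1, -0.0, -1.4]
grip_width: 0.0226
```

>>> carry_out --rows '[{"tx":0.4,"ty":0.1,"tz":0.5,"yaw":0.0},{"tx":0.0,"ty":0.0,"tz":0.5,"yaw":0.0},{"tx":0.0,"ty":0.0,"tz":0.4,"yaw":0.0},{"tx":0.0,"ty":0.0,"tz":0.2,"yaw":0.0},{"tx":0.0,"ty":0.0,"tz":0.0,"yaw":0.0}]'

```text
time_s: 9.2
position: [0.5555, -0.2485, 0.195]
tool_rot: [[0.017, 1.0, -0.016], [1.0, -0.017, 0.002], [0.002, -0.016, -1.0]]
ft_force: [0.5, 0.7, -1.1]
grip_width: 0.0227
```

```bash
python3 - <<'E'
from h import *
s=env.observe(); P=np.array(s['position']); z=np.array(s['tool_rot'])[:,2]; t=P+.098*z; print(P,z,t)
p=save('wrist','w4'); save('side','s4'); save('scene','c4'); 
u,v=proj(p,t); print(u,v, proj(load('s4'),t),proj(load('c4'),t))
def c(f,u,v): 
    u=int(u);v=int(v); return cv2.resize(cv2.imread(f)[v-22:v+23,u-20:u+20],(400,450),interpolation=cv2.INTER_CUBIC)
a=c('pics/w4.png',u,v); b=c('pics/s4.png',*proj(load('s4'),t)) 
cv2.imwrite('pics/m4.png',np.hstack([a,b]))
E
```

```text
[ 0.5554979  -0.24852825  0.19495189] [-0.01641102  0.00244857 -0.99986233] [ 0.55388962 -0.24828829  0.09696538]
279.1857689900391 208.31677515438824 (np.float64(309.240717797987), np.float64(176.85360684354546)) (np.float64(218.3041511342643), np.float64(185.0912952685573))
```

View pics/m4.png

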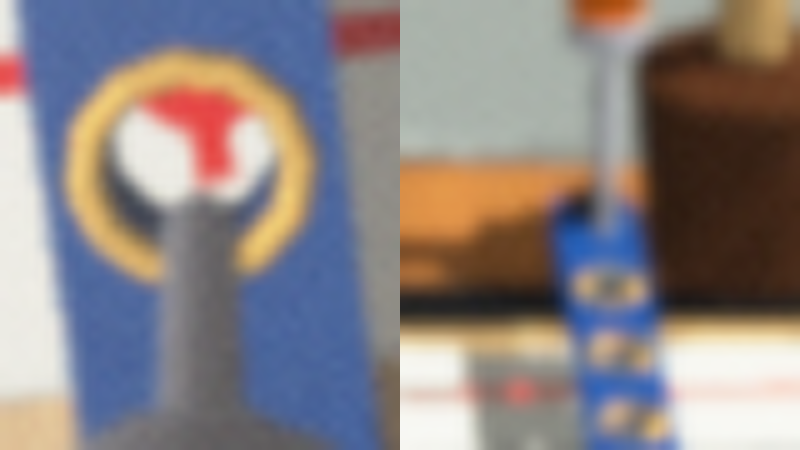

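```bash
python3 - <<'E'
from h import *
p=load('w4'); print(atz(p,278.2,202.5,.078), 'tip seen',atz(p,279.2,206.5,.097)); print('side eye',atz(load('s4'),289+20.9,154+28.7,.078))
E
```

```text
[ 0.55273538 -0.24969625  0.078     ] tip seen [ 0.55392785 -0.24676293  0.097     ]
side eye [ 0.55133024 -0.24649738  0.078     ]
```

>>> carry_out --rows '[{"tx":-0.1,"ty":-0.05,"tz":0.4,"yaw":0.0},{"tx":0.0,"ty":0.0,"tz":0.5,"yaw":0.0},{"tx":0.0,"ty":0.0,"tz":0.5,"yaw":0.0},{"tx":0.0,"ty":0.0,"tz":0.4,"yaw":0.0},{"tx":0.0,"ty":0.0,"tz":0.2,"yaw":0.0},{"tx":0.0,"ty":0.0,"tz":0.0,"yaw":0.0}]'

```text
time_s: 9.95
position: [0.5546, -0.2498, 0.1734]
tool_rot: [[0.017, 1.0, -0.016], [1.0, -0.017, 0.002], [0.002, -0.016, -1.0]]
ft_force: [-0.1, 0.3, -1.4]
grip_width: 0.0225
```

>>> carry_out --rows '[{"tx":0.05,"ty":0.0,"tz":0.4,"yaw":0.0},{"tx":0.0,"ty":0.0,"tz":0.5,"yaw":0.0},{"tx":0.0,"ty":0.0,"tz":0.5,"yaw":0.0},{"tx":0.0,"ty":0.0,"tz":0.5,"yaw":0.0},{"tx":0.0,"ty":0.0,"tz":0.3,"yaw":0.0},{"tx":0.0,"ty":0.0,"tz":0.1,"yaw":0.0},{"tx":0.0,"ty":0.0,"tz":0.0,"yaw":0.0}]'

```text
time_s: 10.65
position: [0.5543, -0.2492, 0.1483]
tool_rot: [[0.017, 1.0, -0.016], [1.0, -0.017, 0.002], [0.002, -0.016, -1.0]]
ft_force: [0.2, 0.3, -1.8]
grip_width: 0.0229
```

>>> carry_out --rows '[{"tx":0.0,"ty":0.0,"tz":0.3,"yaw":0.0},{"tx":0.0,"ty":0.0,"tz":0.3,"yaw":0.0},{"tx":0.0,"ty":0.0,"tz":0.2,"yaw":0.0},{"tx":0.0,"ty":0.0,"tz":0.0,"yaw":0.0}]'

```text
time_s: 11.05
position: [0.5543, -0.2493, 0.14]
tool_rot: [[0.017, 1.0, -0.015], [1.0, -0.017, 0.002], [0.001, -0.015, -1.0]]
ft_force: [0.7, 0.9, -1.1]
grip_width: 0.0228
```

```bash
python3 - <<'E'
from h import *
s=env.observe(); P=np.array(s['position']); z=np.array(s['tool_rot'])[:,2]; t=P+.098*z; print(P,t,s['ft_force'])
p=save('wrist','w5'); b=save('side','s5'); a=save('scene','c5')
R=[.553,-.249,.042]
for f,q in (('w5',p),('s5',b),('c5',a)): print(f,proj(q,t),proj(q,R))
def c(f,u,v,w,h): 
    u=int(u);v=int(v); print(u-w,v-h);return cv2.resize(cv2.imread(f'pics/{f}.png')[v-h:v+h,u-w:u+w],(266,400),interpolation=cv2.INTER_CUBIC)
cv2.imwrite('pics/m5.png',np.hstack([c('w5',*proj(p,R),26,39),c('s5',*proj(b,R),26,39),c('c5',*proj(a,R),26,39)]))
E
```

```text
[ 0.55430953 -0.2492683   0.13998027] [ 0.5528014  -0.24909996  0.04199201] [ 0.70029523  0.91830366 -1.09249522]
w5 (np.float64(279.1769078644604), np.float64(208.23798399150786)) (np.float64(279.42651686275167), np.float64(208.11864060689652))
s5 (np.float64(309.15096532947615), np.float64(192.68944417377477)) (np.float64(309.0866113346787), np.float64(192.69964879782572))
c5 (np.float64(219.7992751778207), np.float64(199.8551870843183)) (np.float64(219.8018563683695), np.float64(199.888093002339))
253 169
283 153
193 160
```

View pics/m5.png

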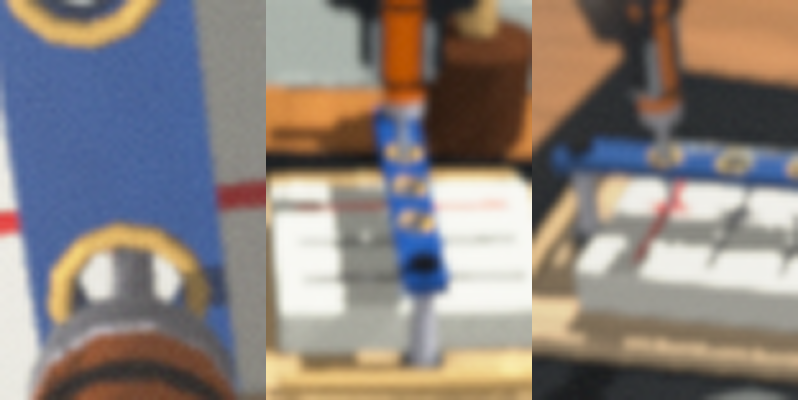

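>>> carry_out --rows '[{"tx":0.0,"ty":0.0,"tz":0.2,"yaw":0.0},{"tx":0.0,"ty":0.0,"tz":0.2,"yaw":0.0},{"tx":0.0,"ty":0.0,"tz":0.0,"yaw":0.0},{"tx":0.0,"ty":0.0,"tz":0.0,"yaw":0.0}]'

```text
time_s: 11.6
position: [0.5545, -0.2494, 0.1368]
tool_rot: [[0.017, 1.0, -0.014], [1.0, -0.017, 0.001], [0.001, -0.014, -1.0]]
ft_force: [-1.0, -0.1, 0.5]
grip_width: 0.0227
```

>>> carry_out --rows '[{"tx":0.0,"ty":0.0,"tz":0.2,"yaw":0.0},{"tx":0.0,"ty":0.0,"tz":0.2,"yaw":0.0},{"tx":0.0,"ty":0.0,"tz":0.0,"yaw":0.0},{"tx":0.0,"ty":0.0,"tz":0.0,"yaw":0.0},{"tx":0.0,"ty":0.0,"tz":0.0,"yaw":0.0},{"tx":0.0,"ty":0.0,"tz":0.0,"yaw":0.0}]'

```text
time_s: 12.2
position: [0.5545, -0.2495, 0.1333]
tool_rot: [[0.017, 1.0, -0.014], [1.0, -0.017, 0.0], [-0.0, -0.014, -1.0]]
ft_force: [-1.0, -0.5, 2.8]
grip_width: 0.0228
```

```bash
python3 - <<'E'
from h import *
F=[];Z=[]
for i in range(10): env.get_image('side'); s=env.observe(); F.append(s['ft_force']); Z.append(s['position'][2])
print(np.mean(F,0),np.std(F,0),np.round(Z,4),s['position'],np.round(s['tool_rot'],4).tolist(),s['time_s'])
E
```

```text
[-0.87633941  0.4452721   2.13915369] [0.46563642 0.52362058 0.46759651] [0.1333 0.1333 0.1333 0.1332 0.1332 0.1332 0.1332 0.1332 0.1333 0.1332] [ 0.55444979 -0.24946335  0.13321629] [[0.0171, 0.9998, -0.0136], [0.9999, -0.0171, 0.0002], [0.0, -0.0136, -0.9999]] 12.7
```

>>> carry_out --rows '[{"tx":0.0,"ty":0.0,"tz":0.1,"yaw":0.0},{"tx":0.0,"ty":0.0,"tz":0.0,"yaw":0.0},{"tx":0.0,"ty":0.0,"tz":0.0,"yaw":0.0}]'

```text
time_s: 13.0
position: [0.5544, -0.2495, 0.1322]
tool_rot: [[0.017, 1.0, -0.014], [1.0, -0.017, 0.0], [-0.0, -0.014, -1.0]]
ft_force: [-1.0, 1.0, 1.8]
grip_width: 0.0226
```

```bash
python3 - <<'E'
from h import *
F=[];Z=[]
for i in range(14): env.get_image('side'); s=env.observe(); F.append(s['ft_force']); Z.append(s['position'][2])
print(np.mean(F,0),np.round(Z[::4],4),s['position'],s['time_s'],s['grip_width'])
p=save('wrist','w6'); b=save('side','s6')
a=cv2.imread('pics/w6.png'); c=cv2.imread('pics/s6.png')
cv2.imwrite('pics/m6.png',np.hstack([cv2.resize(a,(400,300)),cv2.resize(c[120:225,250:390],(400,300),interpolation=cv2.INTER_CUBIC)]))
E
```

```text
[-1.09128767  0.7981773   2.81973143] [0.1322 0.1322 0.1322 0.1322] [ 0.55445018 -0.24945433  0.13222998] 13.7 0.022935849762645205
```

View pics/m6.png

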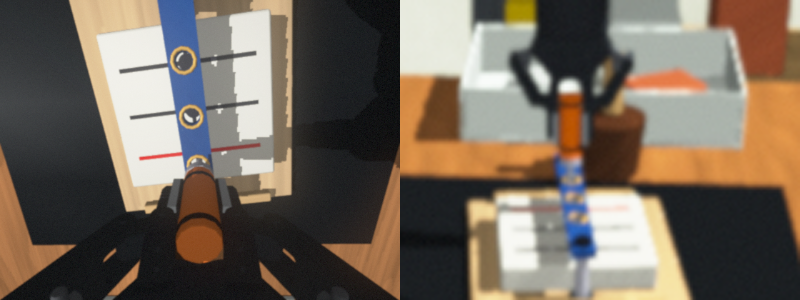

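Net push is about 4.2 N (2.8 plus 1.4 for the probe's weight), and from the geometry the needle has sunk about 7.8 mm. The probe is upright in the eyelet over the red line and holding steady, so I'm handing in.

```bash
python3 -c "
from rig import env
print(env.close_job())"
```

```text
the job is handed in; nothing more can be done
None
```

I drew the orange-handled probe out of the rack and passed its needle through the eyelet above the red mark. It is now pressed on the red spot to about half its spring travel. I handed the job in at about 13.8 s, still gripping at 60 N and holding the pressure.

- **Pressure:** the last readings gave a net push of about 4.2 N, and the geometry gave about 7.8 mm sunk, so the two agree. The height held steady at 0.1322 m.
- **Upright:** the probe leans about 0.8°, a small tilt left from the fast moves that the interface could not correct.
- **Position on the spot:** the tip is at about (0.553, −0.249). My measurements of the eyelet and red spot differ from each other by 2–4 mm. The needle looked centred in the eyelet. The tip itself is hidden under the bridge and could not be seen directly.
- **Side force:** a steady 1 N or so appeared during pressing, partly within sensor noise. The needle may be dragging slightly on the slab or rubbing the rim.
- **Moving the arm:** row moves overshot by up to about 2 cm; I corrected this in small steps before gripping and before entering the eyelet.
- **Other tools and clutter:** I saw nothing disturbed and no unexpected forces. I did not take a final picture of the rack.

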